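# Free the lab caliper from under the model and the pin jar

### The arm

A 6-joint arm with a two-finger parallel gripper is mounted at the origin on the work surface. World frame = base frame: x ahead of the robot, y to its left, z up, the work surface at z = 0. Lengths are in m, angles in rad, forces in N, time in s.
With the tool pointing down it reaches from about 0.35 to 0.85 m from the base axis. Payload 8.1 kg.
Tool frame: the origin (TCP) lies at the very end of the fingers, on their centre line; the grasp point (between the pads) lies 19 mm behind it; z points along the fingers, y is the line along which they close (so a half turn about z gives the same grasp; the last joint's range is limited). The gripper opens to 93 mm and grips with 3 to 60 N. Pads are 15 mm wide; open, the fingers measure 128 mm over their backs; the gripper's body (75 mm by 188 mm) begins 65 mm behind the grasp point.
Start: joints at [1.247, 0.13, 1.488, -0, 1.523, -0.085], TCP at [0.142, 0.583, 0.219] pointing down, gripper open.
Joint ranges: [-2.96, 2.96], [-0.89, 2.26], [0.02, 2.5], [-1.34, 4.48], [0, 2.73], [-2.66, 2.66]. Speed limits (rad/s): [2.39, 2.39, 2.79, 3.14, 3.14, 3.14].

### API

Orientations are given as a rotation vector (axis times angle).
In Python, from plant import monitor, eyes, ticket gives the robot as it stands.
- The arm moves only by the tool arm_command, never from a script. Its argument "deltas" is a list that holds one entry, the list of rows, each a list of 6 numbers: the shift along the world's x, y, z in cm, then the turn, a rotation vector about the world's x, y, z in degrees. In form: [[[tx, ty, tz, rx, ry, rz], ...]]. A call has 1 to 12 rows; each row shifts and turns the commanded pose from where the row before left it; what a row does not reach is not made up. A row lasts 1/12 s, in which the tool goes at most 41.7 mm and 7.16 degrees, less where a joint would pass 70% of its speed; a pose out of reach is approached as far as the arm can. A call is refused whole if a number of a shift passes 4.17 or a number of a turn 7.16, either way. A call with a gripper value outside its range is refused whole. "gripper" is the opening, from -1 (shut) to 1 (fully open), set as the call begins (left out, the last holds). The fingers move at their own pace and stop on an object; "squeeze" is the grip in N (left out, the last holds). Time passes only in rows, so rows that do not move let the fingers close. It gives the time, the measured TCP pose, the force, the opening and the grip force at its end, in the units of the state.
- monitor.read_state(): the state, without advancing time (a new reading comes with each control period).
- eyes.read_camera(name): name is "scene" or "top" or "wrist"; returns the picture (480x640x3 uint8, blue, green, red); there is no depth.
- eyes.camera_model(name): a dict with "fx", "fy", "cx", "cy" (pixels), "rvec" (rotation vector, rad) and "tvec" (3), from world to camera coordinates, as OpenCV has them. Camera axes: x right, y down, z forward; pixel columns grow to the right and rows downward; lengths in m; the calibration is good to about 2 mm. A picture is of the moment at which its call begins: read the wrist's pose just before it. camera_model takes no time and is no camera call; for the wrist camera it gives the pose at the moment of the call.
- ticket.close_job(): hands the job in; it is judged then, once.
The state is a dict: "t": time; "q": joint angles; "dq": joint speeds; "joint_torque": joint torques, N m; "tool_pos": TCP position; "orientation": TCP orientation; "force": force on the tool from outside, world axes, zero at the start; "wrist_torque": the same for the moment, N m; "opening": finger opening in m; "gripper_force": force on a finger pad.
Only numpy, scipy, OpenCV 4.12 (cv2) and the standard library are available. Lean on these libraries where they do the work, as an engineer would, in place of code of your own. Each camera call takes 0.05 s, during which the arm holds its last target. There are 200 camera calls.

### The job

The black caliper is stuck in the case pan underneath the blue stone model and the glass jar of pins. Stand both of them aside on the cork side mat, then lay the caliper flat along the middle of its white rest (either way round), and only then put the two back in the pan: the model centred on the square pad and the jar centred on the round pad. Set things down gently, keep the jar upright throughout, and leave the funnel and the copper spoon alone.

Things in the scene. Friction and masses are not known exactly. Their poses are not given: they have to be found in the camera images.
- caliper: Flat black lab caliper, loose, 120 g: beam 170 (x) x 28 (y) x 9 mm thick; origin at the centre of the beam's underside. Two jaws of the same thickness at its +x end reach y = +43 mm; a slider 36 mm wide covers x = 19 to 65; sides plain for x below 19. At the start it lies lengthwise in the pan on both pads, the model and the jar standing on it, each over its own pad, its middle bare.
- stone_model: Blue dental stone model, loose, about 180 g: rectangular base 58 (x) x 50 (y) x 28 mm high with upright sides, and a horseshoe of teeth on top up to 37 mm. Origin at the centre of the underside, z up.
- pin_jar: Small clear glass jar of steel pins (the pins stay inside), loose, about 150 g: round body 46 mm diameter, 52 mm high, with a 41 mm neck up to 58 mm. Origin at the centre of the underside, z up.
- case_pan: Fixed grey shallow case pan, 250 (x) x 150 (y) mm, rim 15 mm high, walls and floor 3 mm. Origin at the centre of the underside, x along its length. The two pads lie on its floor, one in each half of its length.
- square_pad: Fixed cream pad, 80 x 80 x 3 mm, on the pan's floor: the model's place. Origin at the centre of its underside (3 mm above the bench), its top is 3 mm above that.
- round_pad: Fixed cream pad, 80 mm diameter, 3 mm thick, on the pan's floor: the jar's place. Origin at the centre of its underside (3 mm above the bench), its top is 3 mm above that.
- side_mat: Fixed cork mat on the bench to one side of the pan, 220 (x) x 140 (y) x 3 mm: the side area. Origin at the centre of the underside, x along its length.
- caliper_rest: Fixed white slab on the bench on the other side of the pan, 200 (x) x 80 (y) mm, top 12 mm above the bench, with a wooden strip at each end standing 4 mm higher (inner faces 100 mm from the centre): the caliper's place. Origin at the centre of the underside, x along its length.
- funnel: Bystander: loose stainless funnel standing mouth down beyond the pan, 76 mm wide at the foot, 80 mm high. Origin at the centre of the foot.
- wax_spoon: Bystander: loose copper wax spoon lying flat beyond the pan, about 170 mm long along its x, handle to -x.
Things that resemble listed ones, but are neither listed nor needed, are in the scene too. Several things have the shape of the caliper; the one meant has the colours described above.

How it is judged:
By the outcome, as a careful person would: the job done as asked, in the order asked, and still so for the second after the job is handed in, with the robot touching nothing.
It also fails if it takes over 120 s, if anything falls off the work surface, if the arm or the gripper's body presses on something with over 40 N, if the wrist force passes 120 N, or if a joint passes its speed limit or range.

## Working session

There is one attempt and no reset: what is moved stays moved. The work goes in short steps, Python scripts to look and compute and a tool call to move; the robot and the scene stay as the last step left them, time stands still between calls to the robot, and variables do not carry over. Pictures are saved under pics/ and viewed, at most 18 in all, crops included, and the job is handed in when it is done.

Besides the shell and the picture viewer there is one more tool, called after "Emit:" as a command line: name --argument value ..., lists and objects as JSON in quotes. arm_command: Moves the arm, as the interface text tells. Its arguments: {"type":"object","properties":{"deltas":{"type":"array"},"gripper":{"type":"number"},"squeeze":{"type":"number"}},"required":["deltas"]}

```bash
mkdir -p pics; ls
cat > h.py <<'E'
import numpy as np, cv2
from plant import monitor, eyes, ticket
def cam(n):
    m=eyes.camera_model(n); R=cv2.Rodrigues(np.array(m["rvec"],float))[0]
    return m,R,np.array(m["tvec"],float).ravel()
def ray(n,px,z,c=None):
    m,R,t=c or cam(n); px=np.atleast_2d(np.array(px,float))
    d=np.c_[(px[:,0]-m["cx"])/m["fx"],(px[:,1]-m["cy"])/m["fy"],np.ones(len(px))]@R
    o=-R.T@t
    return (o+d*((z-o[2])/d[:,2])[:,None])[:,:2]
def proj(n,P,c=None):
    m,R,t=c or cam(n); q=np.atleast_2d(P)@R.T+t
    return np.c_[q[:,0]/q[:,2]*m["fx"]+m["cx"],q[:,1]/q[:,2]*m["fy"]+m["cy"]]
E
python3 - <<'E'
from h import *
for n in("top","scene"):
    cv2.imwrite(f"pics/{n}0.png",eyes.read_camera(n)); m,R,t=cam(n); print(n,m["fx"],(-R.T@t).round(3),R.round(2).tolist())
m,R,t=cam("wrist");print((-R.T@t).round(3),R.round(2).tolist(),m["fx"])
s=monitor.read_state();print(s["t"],s["tool_pos"],s["orientation"],s["opening"])
E
```

```text
pics
top 492.23438110108555 [0.445 0.025 1.107] [[0.02, -1.0, 0.03], [-1.0, -0.02, -0.06], [0.06, -0.03, -1.0]]
scene 490.94824181346075 [1.196 0.397 0.69 ] [[-0.5, 0.86, 0.02], [0.54, 0.33, -0.77], [-0.67, -0.38, -0.63]]
[0.078 0.598 0.384] [[0.24, 0.97, -0.0], [0.94, -0.23, 0.24], [0.23, -0.06, -0.97]] 330.5802002745002
0.1 [0.14174991 0.58250644 0.21773387] [-3.74224231e-01 -3.11892258e+00  2.46777353e-03] 0.09277335723879998
```

View pics/top0.png

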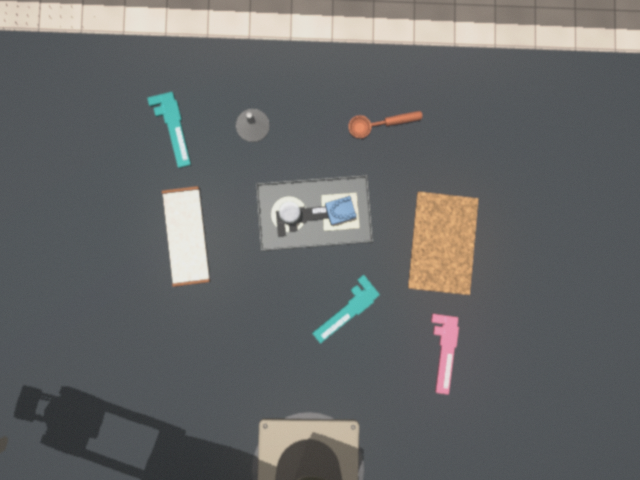

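View pics/scene0.png

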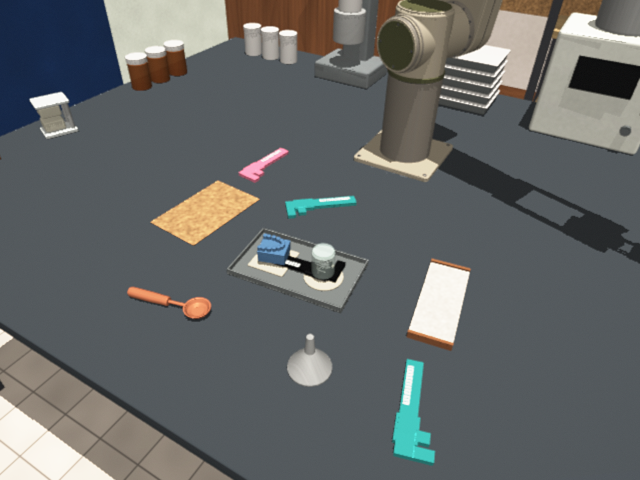

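The top view shows the pan at about (314,213) with the jar at (290,213) and the blue model at (340,210). The cork mat is at (444,243) and the white rest at (186,236). The funnel (252,125) and spoon (385,122) are beyond the pan. The teal and pink calipers are decoys.

Run:
```python
from h import *
im=eyes.read_camera("top"); hsv=cv2.cvtColor(im,cv2.COLOR_BGR2HSV); c=cam("top")
H,S,V=[hsv[...,i].astype(int) for i in range(3)]
xx,yy=np.meshgrid(range(640),range(480))
def box(x0,x1,y0,y1): return (xx>x0)&(xx<x1)&(yy>y0)&(yy<y1)
def rep(nm,m,z):
    k,l,st,_=cv2.connectedComponentsWithStats(m.astype(np.uint8)); i=1+st[1:,4].argmax()
    p=np.argwhere(l==i)[:,::-1]; w=ray("top",p,z,c).astype(np.float32)
    r=cv2.minAreaRect(w*1000); b=cv2.boxPoints(r)
    e=b[1]-b[0]; f=b[2]-b[1]; L=e if np.hypot(*e)>np.hypot(*f) else f
    print(nm,len(p),"mean",w.mean(0).round(4),"rect",np.round(r[0],1),np.round(r[1],1),"long ang",round(np.degrees(np.arctan2(L[1],L[0]))%180,1))
rep("mat",(H>8)&(H<25)&(S>100)&box(395,495,180,310),.003)
rep("rest",(V>150)&(S<60)&box(150,220,175,300),.012)
rep("restall",((V>150)&(S<60)|(S>100)&(H<20)&(V>50))&box(150,220,175,300),.014)
rep("model",(H>100)&(H<125)&(S>90)&(V>60)&box(315,370,185,240),.044)
rep("pan",(V>52)&box(245,385,165,260),.013)
rep("sqpad",(V>150)&(S<80)&box(320,370,180,240),.006)
rep("rdpad",(V>150)&(S<80)&box(265,310,190,235),.006)
rep("cal",(V<35)&box(265,365,185,243),.012)
rep("funnel",(V>60)&box(230,275,100,145),.0)
crop=im[165:260,240:390]; cv2.imwrite("pics/c1.png",cv2.resize(crop,None,fx=5,fy=5,interpolation=cv2.INTER_CUBIC))
```

```text
mat 5821 mean [ 0.5033 -0.2948] rect [ 504. -295.] [138.3 218.5] long ang 175.1
rest 3368 mean [0.505  0.2826] rect [505.5 282.6] [201.3  81.6] long ang 8.5
restall 3487 mean [0.5054 0.2822] rect [505.5 282.2] [211.9  81.4] long ang 8.5Traceback (most recent call last):
  File "<stdin>", line 15, in <module>
  File "<stdin>", line 7, in rep
ValueError: attempt to get argmax of an empty sequence
```

Run:
```python
from h import *
im=cv2.imread("pics/top0.png"); hsv=cv2.cvtColor(im,cv2.COLOR_BGR2HSV); c=cam("top")
H,S,V=[hsv[...,i].astype(int) for i in range(3)]
print(hsv[210,340],hsv[215,318],hsv[183,262:300:6,2],hsv[230,360:380,2])
xx,yy=np.meshgrid(range(640),range(480))
def box(x0,x1,y0,y1): return (xx>x0)&(xx<x1)&(yy>y0)&(yy<y1)
def rep(nm,m,z):
    k,l,st,_=cv2.connectedComponentsWithStats(m.astype(np.uint8))
    if k<2: print(nm,"none");return
    i=1+st[1:,4].argmax()
    p=np.argwhere(l==i)[:,::-1]; w=ray("top",p,z,c).astype(np.float32)
    r=cv2.minAreaRect(w*1000); b=cv2.boxPoints(r)
    e=b[1]-b[0]; f=b[2]-b[1]; L=e if np.hypot(*e)>np.hypot(*f) else f
    print(nm,len(p),"mean",w.mean(0).round(4),"rect",np.round(r[0],1),np.round(r[1],1),"long ang",round(np.degrees(np.arctan2(L[1],L[0]))%180,1))
rep("model",(H>100)&(H<125)&(S>90)&(V>60)&box(315,370,185,240),.035)
rep("pan",(V>52)&box(245,385,165,260),.013)
rep("sqpad",(V>150)&(S<80)&box(320,370,180,240),.006)
rep("rdpad",(V>150)&(S<80)&box(265,310,190,235),.006)
rep("cal",(V<35)&box(265,365,185,243),.012)
rep("funnel",(V>60)&box(230,275,100,145),.0)
crop=im[165:260,240:390]; cv2.imwrite("pics/c1.png",cv2.resize(crop,None,fx=5,fy=5,interpolation=cv2.INTER_CUBIC))
```

```text
[105  76 211] [20  9 84] [120 102 110 114 130 113 135] [151 152 151 151 151 151 150 151 148 135 123 127 113  99  97  96  97  95
  96  97]
model none
pan 13066 mean [ 0.5641 -0.0033] rect [564.   -4.4] [209.5 310. ] long ang 91.6
sqpad 2077 mean [ 0.5678 -0.0626] rect [572.2 -68.3] [131.3 103.6] long ang 1.3
rdpad 1282 mean [0.5759 0.067 ] rect [563.3  58.3] [96.8 96.6] long ang 1.5
cal none
funnel 1936 mean [0.7674 0.1431] rect [767.5 143. ] [99.4 97.7] long ang 1.8
```

View pics/c1.png

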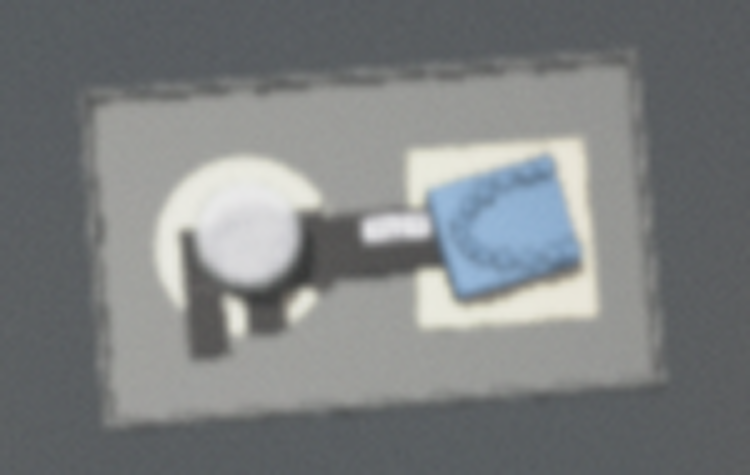

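The crop shows the jaws under the jar at the pan's +y end, pointing towards the robot. The model sits skewed over the square pad, and the bare beam lies between the two.

```bash
cat >> h.py <<'E'
xx,yy=np.meshgrid(range(640),range(480))
def box(x0,x1,y0,y1): return (xx>x0)&(xx<x1)&(yy>y0)&(yy<y1)
def hs(im):
    h=cv2.cvtColor(im,cv2.COLOR_BGR2HSV); return [h[...,i].astype(int) for i in range(3)]
def rep(nm,m,z,n="top",c=None):
    k,l,st,_=cv2.connectedComponentsWithStats(m.astype(np.uint8))
    if k<2: print(nm,"none");return
    i=1+st[1:,4].argmax()
    p=np.argwhere(l==i)[:,::-1]; w=ray(n,p,z,c).astype(np.float32)
    r=cv2.minAreaRect(w*1000); b=cv2.boxPoints(r)
    e=b[1]-b[0]; f=b[2]-b[1]; L=e if np.hypot(*e)>np.hypot(*f) else f
    print(nm,len(p),"mean",(w.mean(0)*1000).round(1),"rect",np.round(r[0],1),np.round(r[1],1),"long ang",round(np.degrees(np.arctan2(L[1],L[0]))%180,1),"px",p.mean(0).round(0))
E
python3 - <<'E'
from h import *
im=eyes.read_camera("top"); H,S,V=hs(im)
print(H[210,340],S[210,340],V[210,340],V[240,361],V[245,390],S[240,361], S[225,350],V[225,350])
bl=(H>95)&(H<125)&(S>60)&box(315,370,185,240)
rep("model",bl&(V>100),.03)
rep("pan",(V>125)&box(245,385,165,260),.003)
for s in (12,20,30): rep("sqpad",((S>s)&(H<40)&(V>190)|bl)&box(315,370,180,240),.006)
cr=(S>20)&(H<40)&(V>190)&box(265,310,190,235); rep("rdpad",cr,.006)
rep("cal",(V<95)&box(268,340,190,243),.013)
rep("jartop",(V>175)&(S<20)&box(275,305,195,230),.058)
E
```

```text
105 76 212 149 97 3 16 233
model 547 mean [568.6 -57.5] rect [568.4 -57.1] [47.6 57.1] long ang 107.4 px [340. 210.]
pan 6420 mean [564.6  -3.7] rect [563.9  -1.2] [145.  250.2] long ang 95.7 px [315. 213.]
sqpad 547 mean [571.4 -59.3] rect [571.1 -59. ] [48.7 58.4] long ang 107.4 px [340. 210.]
sqpad 547 mean [571.4 -59.3] rect [571.1 -59. ] [48.7 58.4] long ang 107.4 px [340. 210.]
sqpad 547 mean [571.4 -59.3] rect [571.1 -59. ] [48.7 58.4] long ang 107.4 px [340. 210.]
rdpad none
cal 272 mean [552.1  16.2] rect [555.7  16.2] [37.6 87.3] long ang 113.5 px [306. 218.]
jartop 511 mean [569.5  54.7] rect [570.7  57.1] [56.3 54. ] long ang 59.0 px [289. 207.]
```

Emit:
arm_command --deltas '[[[3.5,-4,1,0,0,0],[3.5,-4,1,0,0,0],[3.5,-4,1,0,0,0],[3.5,-4,1,0,0,0],[3.5,-4,0,0,0,0],[3.5,-4,0,0,0,0],[3.5,-4,0,0,0,0],[3.5,-4,0,0,0,0],[3.5,-4,0,0,0,0],[3.5,-4,0,0,0,0],[0,-4,0,0,0,0],[0,-4,0,0,0,0]]]'

```text
t: 1.2
tool_pos: [0.4148, 0.1896, 0.2487]
orientation: [-0.375, -3.118, 0.001]
force: [0.7, -0.5, 0.4]
opening: 0.0931
gripper_force: 0.0
```

Emit:
arm_command --deltas '[[[1.5,-2.4,0.5,0,0,-6.5],[1.5,-2.4,0.5,0,0,-6.5],[1.5,-2.4,0.5,0,0,-6.5],[1.5,-2.4,0.5,0,0,-6.5],[1.5,-2.4,0.5,0,0,-6.5],[1.5,-2.4,0.5,0,0,-6.5],[1.5,-2.4,0,0,0,-6.5],[0,-1.2,0,0,0,-6.5],[0,0,0,0,0,-6.5],[0,0,0,0,0,0],[0,0,0,0,0,0]]]'

```text
t: 2.12
tool_pos: [0.5193, 0.0115, 0.2792]
orientation: [-1.846, -2.541, 0.0]
force: [0.1, 0.2, 0.3]
opening: 0.0929
gripper_force: 0.0
```

Run:
```python
from h import *
s=monitor.read_state(); c=cam("wrist"); im=eyes.read_camera("wrist"); np.savez("w1.npz",R=c[1],t=c[2]); cv2.imwrite("pics/w1.png",im)
print(s["tool_pos"],s["orientation"],(-c[1].T@c[2]).round(3),s["q"])
```

```text
[0.51926467 0.01152135 0.27921333] [-1.84640170e+00 -2.54113968e+00  1.66038225e-04] [0.499 0.074 0.445] [-7.66707806e-02 -1.06018981e-01  1.61708907e+00  1.61720546e-04
  1.63098657e+00 -3.90740175e-01]
```

View pics/w1.png

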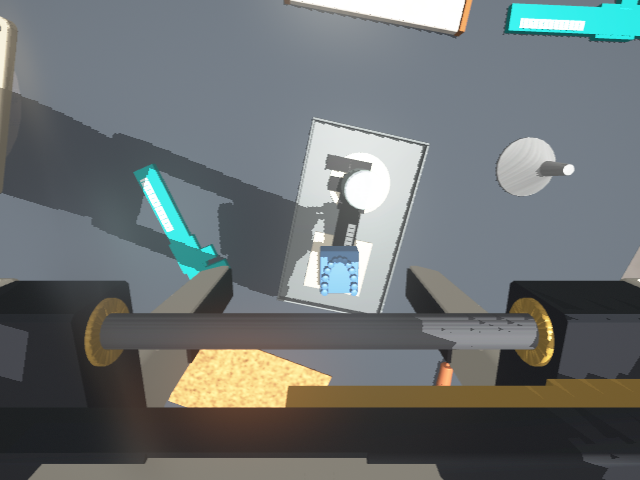

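The wrist view shows the whole pan, with the jar at (365,188), the bare beam at (347,230), the model at (340,272) and the square pad around it.

Run:
```python
from h import *
c=cam("wrist"); im=cv2.imread("pics/w1.png"); H,S,V=hs(im)
bl=(H>95)&(H<125)&(S>80)&(V>90)&box(300,380,230,305)
rep("model base/top",bl,.043,"wrist",c)
rep("cal",(V<70)&box(322,370,205,248),.015,"wrist",c)
rep("cal jaws",(V<70)&box(322,372,150,250),.015,"wrist",c)
for p in [(230,300),(180,365),(165,335),(260,320),(290,340)]: print(p,im[p],V[p])
crop=im[110:310,270:440]; cv2.imwrite("pics/c2.png",cv2.resize(crop,None,fx=3,fy=3,interpolation=cv2.INTER_CUBIC))
```

```text
model base/top 1488 mean [568.7 -56. ] rect [569.8 -57.6] [48.2 60.1] long ang 108.2 px [338. 272.]
cal none
cal jaws none
(230, 300) [119 118 114] 119
(180, 365) [254 254 253] 254
(165, 335) [119 119 120] 120
(260, 320) [207 169 133] 207
(290, 340) [248 217 157] 248
```

View pics/c2.png

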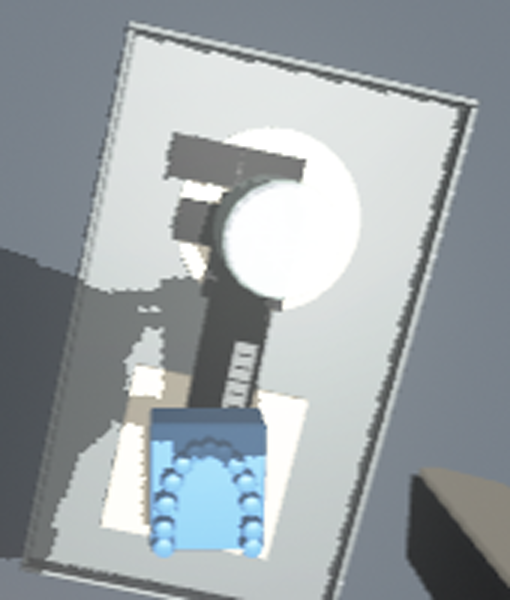

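Run:
```python
from h import *
c=cam("wrist"); f=lambda P:np.array(P,float)/3+[270,110]
def pr(n,P,z): w=ray("wrist",f(P),z,c)*1000; print(n,w.round(1).tolist()); return w
ang=lambda d:np.degrees(np.arctan2(d[1],d[0]))%180
w=pr("rim",[(130,24),(477,103),(25,568)],.015); print("ctr",(w[1]+w[2])/2,ang(w[0]-w[2]),ang(w[1]-w[0]))
w=pr("sq",[(135,367),(307,400),(267,558),(102,527)],.006); print("ctr",w.mean(0),ang(w[0]-w[3]+w[1]-w[2]))
w=pr("rd",[(275,127),(325,145),(350,180),(361,220),(345,265),(320,295)],.006)
A=np.c_[2*w,np.ones(len(w))]; s=np.linalg.lstsq(A,(w**2).sum(1),rcond=None)[0]; print("rd",s[:2],np.sqrt(s[2]+s[:2]@s[:2]))
w=pr("jaw end",[(173,132),(305,160),(165,178)],.015); print(ang(w[1]-w[0]))
pr("beam",[(205,295),(188,400),(282,308),(272,310)],.015)
t=cam("top"); print("jar top",ray("top",[289.8,212.6],.070,t)*1000)
print("rd top",ray("top",[(240+240/5,165+240/5)],.006,t)*1000, "sq top",ray("top",np.array([(406,150),(582,138),(600,315),(418,328)])/5+[240,165],.006,t).mean(0)*1000)
print("pan top",ray("top",np.array([(82,92),(632,52),(662,382),(108,425)])/5+[240,165],.015,t).mean(0)*1000)
```

```text
rim [[479.0, 115.2], [626.6, 130.7], [506.5, -129.8]]
ctr [5.66581403e+02 4.18085060e-01] 96.40735704894246 5.985160561105405
sq [[526.2, -23.8], [606.0, -14.0], [615.0, -93.2], [535.4, -102.6]]
ctr [570.64286771 -58.39499868] 96.56911933505472
rd [[550.7, 95.6], [573.7, 95.2], [589.3, 84.7], [600.0, 70.1], [600.4, 49.4], [594.6, 33.4]]
rd [561.15975414  56.5372862 ] 40.453117119003
jaw end [[509.5, 79.9], [566.3, 86.4], [512.3, 60.8]]
6.537816637587183
beam [[544.8, 18.5], [553.0, -28.8], [578.8, 23.6], [574.9, 21.4]]
jar top [[556.15556612  51.67240187]]
rd top [[562.03798407  57.29928282]] sq top [568.3034043  -60.21214616]
pan top [563.84615764  -1.70097978]
```

Emit:
arm_command --deltas '[[[2.5,-3.4,0,0,0,0],[2.5,-3.5,-2,0,0,0],[0,0,-4,0,0,0],[0,0,-4,0,0,0],[0,0,-4,0,0,0],[0,0,-3,0,0,0],[0,0,-2,0,0,0],[0,0,0,0,0,0],[0,0,0,0,0,0]]]'

```text
t: 2.92
tool_pos: [0.565, -0.052, 0.091]
orientation: [-1.845, -2.54, 0.002]
force: [0.8, -0.3, -0.0]
opening: 0.0931
gripper_force: 0.0
```

Run:
```python
from h import *
c=cam("wrist"); im=eyes.read_camera("wrist"); cv2.imwrite("pics/w2.png",im)
print(proj("wrist",[[.569,-.057,.043],[.556,.055,.073]],c).round(0), monitor.read_state()["tool_pos"])
```

```text
[[321. 264.]
 [366.  78.]] [ 0.56655193 -0.05230885  0.09304019]
```

View pics/w2.png

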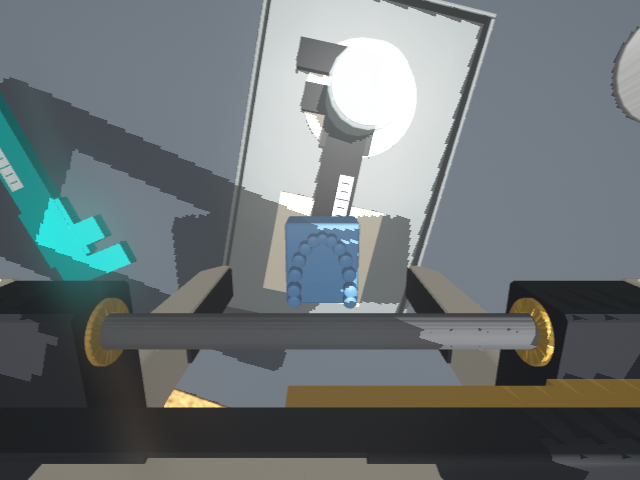

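The model (323,262) sits square and centred between the fingers. The jar lid is at about (370,92).

Emit:
arm_command --deltas '[[[0.2,-0.4,-2,0,0,0],[0,0,-2,0,0,0],[0,0,-2,0,0,0],[0,0,-1.2,0,0,0],[0,0,0,0,0,0],[0,0,0,0,0,0]]]'

```text
t: 3.47
tool_pos: [0.5688, -0.0567, 0.0211]
orientation: [1.849, 2.539, 0.001]
force: [0.6, 0.4, 0.4]
opening: 0.0925
gripper_force: 0.0
```

Emit:
arm_command --deltas '[[[0,0,0,0,0,0],[0,0,0,0,0,0],[0,0,0,0,0,0],[0,0,0,0,0,0],[0,0,0,0,0,0],[0,0,0,0,0,0]]]' --gripper -1 --squeeze 15

```text
t: 3.97
tool_pos: [0.5682, -0.0568, 0.0202]
orientation: [1.85, 2.538, 0.0]
force: [0.3, 0.8, -0.3]
opening: 0.0576
gripper_force: 0.0
```

Run:
```python
from h import *
im=cv2.imread("pics/w2.png"); print([im[p].tolist() for p in [(55,372),(90,370),(125,360),(60,405)]])
s=monitor.read_state();print(s["tool_pos"],s["opening"],s["gripper_force"],s["force"])
```

```text
[[255, 254, 254], [255, 255, 254], [231, 228, 224], [255, 255, 254]]
[ 0.56817699 -0.05678534  0.02015552] 0.05762511819275999 0.0 [ 0.33467371  0.8485118  -0.30581845]
```

Emit:
arm_command --deltas '[[[0,0,0,0,0,0],[0,0,0,0,0,0],[0,0,0,0,0,0],[0,0,0,0,0,0]]]' --squeeze 20

```text
t: 4.3
tool_pos: [0.568, -0.0567, 0.0199]
orientation: [-1.851, -2.539, 0.0]
force: [-0.8, 0.3, 0.8]
opening: 0.0499
gripper_force: 20.0
```

Emit:
arm_command --deltas '[[[0,0,0.5,0,0,0],[0,0,1.5,0,0,0],[0,0,2.5,0,0,0],[0,0,2.5,0,0,0],[0,0,1,0,0,0],[0,0,0,0,0,0]]]'

```text
t: 4.8
tool_pos: [0.5703, -0.0572, 0.1033]
orientation: [1.848, 2.534, 0.004]
force: [0.2, 0.4, -2.4]
opening: 0.0497
gripper_force: 20.0
```

Emit:
arm_command --deltas '[[[0,-1.5,0,0,0,0],[-0.2,-3,0,0,0,0],[-0.2,-3.5,0,0,0,0],[-0.2,-3.5,0,0,0,0],[-0.2,-3.5,0,0,0,0],[-0.2,-3.5,0,0,0,0],[-0.2,-3,0,0,0,0],[-0.2,-1.5,0,0,0,0],[0,-0.8,-2,0,0,0],[0,0,-2.5,0,0,0],[0,0,-2.5,0,0,0],[0,0,-0.5,0,0,0]]]'

```text
t: 5.8
tool_pos: [0.55, -0.2921, 0.0181]
orientation: [-1.845, -2.531, 0.0]
force: [-1.4, 0.5, -3.4]
opening: 0.0497
gripper_force: 20.0
```

Emit:
arm_command --deltas '[[[0,0,0,0,0,0],[0,0,0,0,0,0]]]'

```text
t: 5.97
tool_pos: [0.5538, -0.2941, 0.0246]
orientation: [-1.849, -2.538, 0.0]
force: [-0.9, -0.2, -1.1]
opening: 0.0498
gripper_force: 20.0
```

Emit:
arm_command --deltas '[[[0,0,-0.6,0,0,0],[0,0,-0.4,0,0,0],[0,0,-0.3,0,0,0],[0,0,-0.1,0,0,0],[0,0,-0.1,0,0,0],[0,0,-0.1,0,0,0],[0,0,0,0,0,0],[0,0,0,0,0,0]]]'

```text
t: 6.63
tool_pos: [0.5541, -0.2948, 0.009]
orientation: [1.851, 2.539, 0.0]
force: [-0.6, 0.4, -1.5]
opening: 0.0499
gripper_force: 20.0
```

Emit:
arm_command --deltas '[[[0,0,-0.05,0,0,0],[0,0,-0.05,0,0,0],[0,0,0,0,0,0],[0,0,0,0,0,0]]]'

```text
t: 6.97
tool_pos: [0.5541, -0.2948, 0.008]
orientation: [1.851, 2.538, 0.0]
force: [0.6, 0.3, -1.5]
opening: 0.0499
gripper_force: 20.0
```

Emit:
arm_command --deltas '[[[0,0,-0.05,0,0,0],[0,0,0,0,0,0],[0,0,0,0,0,0]]]'

```text
t: 7.22
tool_pos: [0.5541, -0.2948, 0.008]
orientation: [1.85, 2.539, -0.0]
force: [-2.5, 2.1, 5.5]
opening: 0.0499
gripper_force: 20.0
```

Emit:
arm_command --deltas '[[[0,0,-0.05,0,0,0],[0,0,0,0,0,0],[0,0,0,0,0,0]]]'

```text
t: 7.47
tool_pos: [0.5541, -0.2949, 0.0079]
orientation: [1.85, 2.539, -0.0]
force: [-4.3, 2.5, 9.4]
opening: 0.0497
gripper_force: 20.0
```

Emit:
arm_command --deltas '[[[0,0,0.05,0,0,0],[0,0,0.03,0,0,0],[0,0,0,0,0,0]]]'

```text
t: 7.72
tool_pos: [0.5542, -0.2948, 0.008]
orientation: [1.85, 2.538, -0.0]
force: [-2.3, 1.8, 4.4]
opening: 0.0501
gripper_force: 20.0
```

Emit:
arm_command --deltas '[[[0,0,0,0,0,0],[0,0,0,0,0,0],[0,0,0,0,0,0],[0,0,0,0,0,0],[0,0,0,0,0,0],[0,0,1,0,0,0],[0,0,2,0,0,0],[0,0,4,0,0,0],[0,0,4,0,0,0],[0,0,3,0,0,0]]]' --gripper 1

```text
t: 8.55
tool_pos: [0.5547, -0.2951, 0.1519]
orientation: [1.849, 2.536, 0.0]
force: [0.8, -0.8, -0.4]
opening: 0.0929
gripper_force: 0.0
```

Run:
```python
from h import *
for n in("top","scene"):
    im=eyes.read_camera(n); cv2.imwrite(f"pics/{n}1.png",im)
print(monitor.read_state()["tool_pos"])
a=cv2.imread("pics/top1.png")[165:260,240:390]; b=cv2.imread("pics/scene1.png")[225:305,260:380]
cv2.imwrite("pics/c3.png",np.vstack([cv2.resize(a,(570,361),interpolation=2),cv2.resize(b,(570,235),interpolation=2)]))
```

```text
[ 0.55786034 -0.29715797  0.15671496]
```

View pics/c3.png

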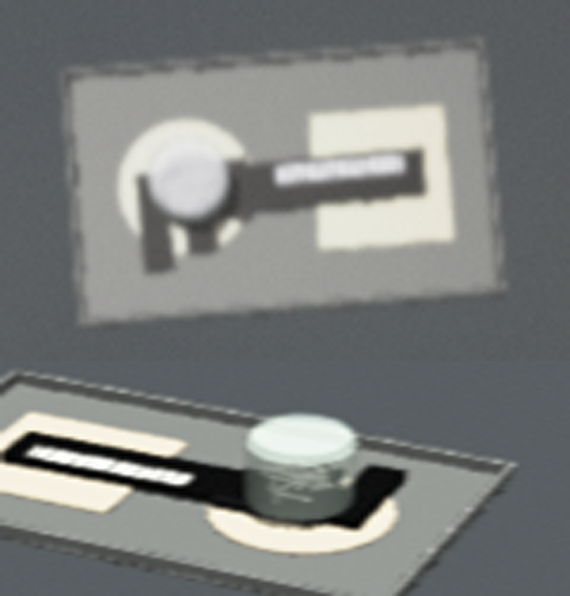

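The model is gone from the pan, and the bare caliper is visible with its tail end at crop (425,171). The jar is upright, its lid at top-view pixel (289.7,212) and scene-view pixel (323.6,252).

Run:
```python
from h import *
P=[]
for n,p in(("top",(289.7,212.1)),("scene",(323.6,251.5))):
    m,R,t=cam(n); K=np.array([[m["fx"],0,m["cx"]],[0,m["fy"],m["cy"]],[0,0,1]]); P.append((K@np.c_[R,t],np.array(p,float)))
X=cv2.triangulatePoints(P[0][0],P[1][0],P[0][1],P[1][1]).ravel();print("jar",X[:3]/X[3]*1000)
for z in(.067,.073): print(z,ray("top",P[0][1],z)*1000,ray("scene",P[1][1],z)*1000)
c=cam("top");f=lambda p:np.array(p,float)/3.8+[240,165]
w=ray("top",f([(308,116),(445,105),(455,240),(317,250)]),.006,c)*1000;print("sq",w.mean(0),np.linalg.norm(w[0]-w[1]),np.degrees(np.arctan2(*((w[0]-w[1]+w[3]-w[2])[::-1]))))
w=ray("top",f([(66,72),(484,38),(504,290),(84,325)]),.015,c)*1000;print("pan",w.mean(0),np.linalg.norm(w[0]-w[1]))
w=ray("top",f([(423,151),(427,192)]),.015,c)*1000;print("tail",w.mean(0),w)
```

```text
jar [557.64197224  52.19356436  65.25784909]
0.067 [[557.53719595  51.98579781]] [[559.34308346  53.32206713]]
0.073 [[556.88578045  51.83283537]] [[565.47417165  56.63270879]]
sq [567.79395566 -60.28967177] 81.79245216291191 95.79659518170469
pan [563.55988607  -3.20463694] 247.07838251756732
tail [571.04159999 -85.24711222] [[583.12521249 -83.85913438]
 [558.95798749 -86.63509006]]
```

Emit:
arm_command --deltas '[[[0,2,0,0,0,0],[0,3.5,0,0,0,0],[0,4,0,0,0,0],[0,4,0,0,0,0],[0,4,0,0,0,0],[0,4,0,0,0,0],[0,4,0,0,0,0],[0,4,0,0,0,0],[0,3,0,0,0,0],[0,2,0,0,0,0],[0,0.5,-2,0,0,0],[0,0,-2,0,0,0]]]'

```text
t: 9.65
tool_pos: [0.5552, 0.0575, 0.1089]
orientation: [1.845, 2.539, 0.004]
force: [-0.3, 0.1, -1.3]
opening: 0.0929
gripper_force: 0.0
```

Emit:
arm_command --deltas '[[[0,0,0,0,0,0],[0,0,0,0,0,0],[0,0,0,0,0,0]]]'

```text
t: 9.9
tool_pos: [0.5543, 0.0549, 0.1086]
orientation: [1.851, 2.538, 0.0]
force: [0.3, 0.5, 0.2]
opening: 0.0929
gripper_force: 0.0
```

Run:
```python
from h import *
c=cam("wrist"); im=eyes.read_camera("wrist"); cv2.imwrite("pics/w3.png",im); s=monitor.read_state(); print(s["tool_pos"])
m,R,t=c; np.savez("w3.npz",R=R,t=t)
print(proj("wrist",[[.558,.053,.015],[.558,.053,.073],[.569,-.0595,.006]],c).round(0))
```

```text
[0.55480352 0.05483962 0.10907943]
[[322. 243.]
 [322. 266.]
 [295. 356.]]
```

View pics/w3.png

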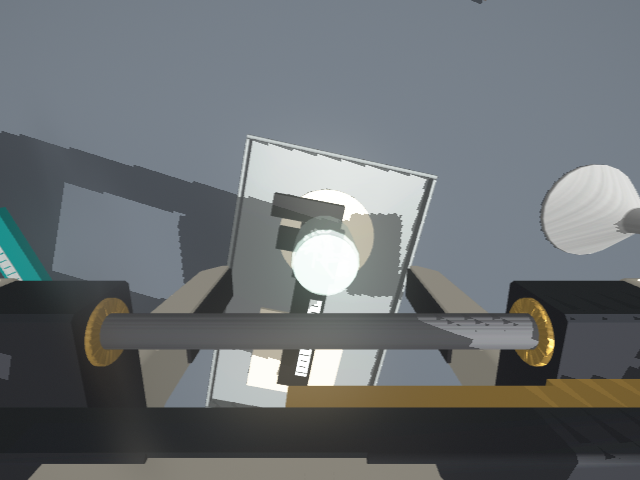

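The jar lid is at (326,261), about 4 px from the prediction, so the jar is near (560,55) mm and the fingers straddle it.

Emit:
arm_command --deltas '[[[0.5,0,-2,0,0,0],[0,0,-2,0,0,0],[0,0,-2,0,0,0],[0,0,-1.5,0,0,0],[0,0,-0.8,0,0,0],[0,0,-0.4,0,0,0],[0,0,0,0,0,0],[0,0,0,0,0,0],[0,0,0,0,0,0]]]'

```text
t: 10.7
tool_pos: [0.5602, 0.0552, 0.0222]
orientation: [1.85, 2.537, 0.002]
force: [-0.3, 0.2, 0.4]
opening: 0.0929
gripper_force: 0.0
```

Emit:
arm_command --deltas '[[[0,0,0,0,0,0],[0,0,0,0,0,0],[0,0,0,0,0,0],[0,0,0,0,0,0],[0,0,0,0,0,0],[0,0,0,0,0,0],[0,0,0,0,0,0],[0,0,0,0,0,0],[0,0,0,0,0,0],[0,0,0,0,0,0],[0,0,0,0,0,0]]]' --gripper -1 --squeeze 15

```text
t: 11.62
tool_pos: [0.559, 0.0553, 0.0206]
orientation: [-1.85, -2.539, 0.0]
force: [-0.2, -0.8, -0.7]
opening: 0.0457
gripper_force: 15.0
```

Emit:
arm_command --deltas '[[[0,0,0.5,0,0,0],[0,0,1.2,0,0,0],[0,0,2,0,0,0],[0,0,2,0,0,0],[0,0,1.3,0,0,0],[0,0,0.5,0,0,0],[0,-0.5,0,0,0,0],[-0.5,-1.5,0,0,0,0],[-1,-2.5,0,0,0,0],[-1,-3,0,0,0,0],[-1,-3,0,0,0,0],[-1,-3,0,0,0,0]]]'

```text
t: 12.62
tool_pos: [0.5124, -0.0809, 0.0942]
orientation: [-1.849, -2.538, 0.001]
force: [0.5, -0.6, -1.5]
opening: 0.0457
gripper_force: 15.0
```

Emit:
arm_command --deltas '[[[-1,-3,0,0,0,0],[-1,-3,0,0,0,0],[-1,-3,0,0,0,0],[-1,-3,0,0,0,0],[-1,-3,0,0,0,0],[-1,-3,0,0,0,0],[-0.9,-2,0,0,0,0],[0,-1,0,0,0,0],[0,-0.5,0,0,0,0],[0,0,0,0,0,0],[0,0,0,0,0,0],[0,0,0,0,0,0]]]'

```text
t: 13.62
tool_pos: [0.4453, -0.2935, 0.0953]
orientation: [-1.849, -2.539, -0.001]
force: [-0.5, -0.5, -2.0]
opening: 0.0456
gripper_force: 15.0
```

Emit:
arm_command --deltas '[[[0,0,-1.5,0,0,0],[0,0,-2,0,0,0],[0,0,-2,0,0,0],[0,0,-1.2,0,0,0],[0,0,-0.8,0,0,0],[0,0,-0.5,0,0,0],[0,0,-0.3,0,0,0],[0,0,-0.1,0,0,0],[0,0,-0.1,0,0,0],[0,0,-0.1,0,0,0],[0,0,0,0,0,0],[0,0,0,0,0,0]]]'

```text
t: 14.62
tool_pos: [0.4453, -0.295, 0.0102]
orientation: [1.85, 2.538, -0.0]
force: [-0.7, -0.9, -1.6]
opening: 0.0458
gripper_force: 15.0
```

Emit:
arm_command --deltas '[[[0,0,-0.05,0,0,0],[0,0,0,0,0,0],[0,0,0,0,0,0]]]'

```text
t: 14.87
tool_pos: [0.4451, -0.2948, 0.0093]
orientation: [1.851, 2.538, -0.0]
force: [-0.4, 0.2, -1.7]
opening: 0.0455
gripper_force: 15.0
```

Emit:
arm_command --deltas '[[[0,0,-0.05,0,0,0],[0,0,0,0,0,0],[0,0,0,0,0,0]]]'

```text
t: 15.12
tool_pos: [0.445, -0.2947, 0.0086]
orientation: [-1.851, -2.539, -0.0]
force: [0.2, 0.3, -1.5]
opening: 0.046
gripper_force: 15.0
```

Emit:
arm_command --deltas '[[[0,0,-0.03,0,0,0],[0,0,0,0,0,0],[0,0,0,0,0,0]]]'

```text
t: 15.37
tool_pos: [0.4451, -0.2948, 0.0086]
orientation: [1.85, 2.539, -0.0]
force: [-1.6, 1.6, 2.1]
opening: 0.0458
gripper_force: 15.0
```

Emit:
arm_command --deltas '[[[0,0,0,0,0,0],[0,0,0,0,0,0],[0,0,0,0,0,0],[0,0,0,0,0,0],[0,0,0,0,0,0],[0,0,1,0,0,0],[0,0,2,0,0,0],[0,0,4,0,0,0],[0,0,4,0,0,0],[0,2,2,0,0,0],[1,3,0,0,0,0],[1,4,0,0,0,-4]]]' --gripper 1

```text
t: 16.37
tool_pos: [0.4666, -0.2065, 0.1421]
orientation: [1.937, 2.465, 0.001]
force: [0.8, 0.6, -1.2]
opening: 0.0932
gripper_force: 0.0
```

Emit:
arm_command --deltas '[[[1.5,4,0,0,0,-4],[2,4,0,0,0,-3.5],[2,4,0,0,0,0],[2,4,0,0,0,0],[2,3,0,0,0,0],[0,1.5,-1,0,0,0],[0,0.6,-2,0,0,0],[0,0,-2,0,0,0],[0,0,0,0,0,0],[0,0,0,0,0,0]]]'

```text
t: 17.2
tool_pos: [0.5545, -0.0027, 0.0879]
orientation: [-2.094, -2.339, 0.002]
force: [0.6, 0.4, 0.7]
opening: 0.0929
gripper_force: 0.0
```

Run:
```python
from h import *
c=cam("wrist"); im=eyes.read_camera("wrist"); cv2.imwrite("pics/w4.png",im); s=monitor.read_state(); print(s["tool_pos"],s["orientation"])
m,R,t=c; np.savez("w4.npz",R=R,t=t)
top=eyes.read_camera("top"); cv2.imwrite("pics/top2.png",top)
print(proj("wrist",[[.562,0,.015],[.552,.0847,.015],[.5718,-.0845,.015]],c).round(0))
```

```text
[ 0.55562258 -0.00314826  0.08929376] [ 2.09592055e+00  2.34018089e+00 -9.69224627e-05]
[[329. 244.]
 [329. 124.]
 [328. 345.]]
```

View pics/w4.png

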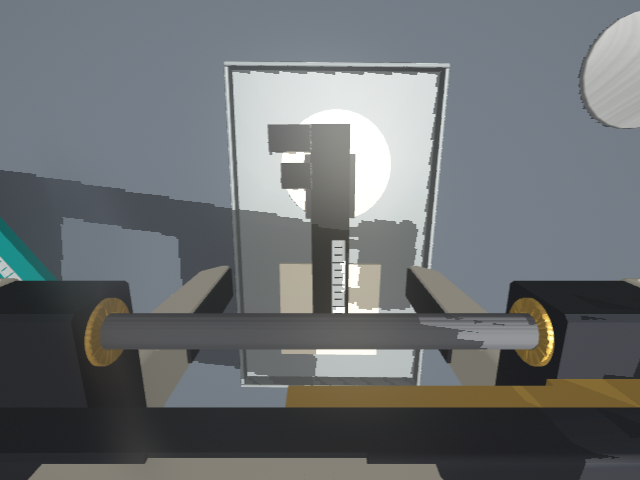

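The caliper lies exactly along the image, with the beam centre at column 330, the jaw end at row 124 and the slider end at row 217. All of it matches the estimate.

Emit:
arm_command --deltas '[[[0.4,0.5,-1,0,0,0],[0.3,0.4,-2,0,0,0],[0,0,-2,0,0,0],[0,0,-1.5,0,0,0],[0,0,-0.8,0,0,0],[0,0,-0.4,0,0,0],[0,0,0,0,0,0],[0,0,0,0,0,0],[0,0,0,0,0,0]]]'

```text
t: 18.05
tool_pos: [0.5637, 0.006, 0.0127]
orientation: [2.095, 2.339, 0.002]
force: [-0.1, -0.1, 0.2]
opening: 0.093
gripper_force: 0.0
```

Run:
```python
from h import *
d=np.load("w4.npz"); c=(cam("wrist")[0],d["R"],d["t"])
r=lambda p,z:ray("wrist",p,z,c)*1000
print("sq",r([(280,264),(381,264),(377,354),(281,354)],.006).tolist())
print("rd l,r,t,b",r([(281,165),(391,165),(337,110),(337,221)],.006).round(1).tolist())
print("pan",r([(225,64),(448,66)],.015).round(1).tolist())
im=cv2.imread("pics/w4.png");H,S,V=hs(im); rep("rdr",(V>245)&box(349,395,105,225),.006,"wrist",c)
```

```text
sq [[526.3891529954736, -23.202794499338417], [605.5551535359637, -14.231656288636735], [614.6972645603402, -93.7342903675502], [533.9686133054951, -102.93743738802607]]
rd l,r,t,b [[520.7, 53.0], [600.9, 62.1], [556.8, 95.3], [566.8, 16.1]]
pan [[479.4, 114.3], [626.0, 129.5]]
rdr 2946 mean [584.1  62.3] rect [585.8  61.8] [28.8 74.8] long ang 102.4 px [368. 162.]
```

Emit:
arm_command --deltas '[[[0,0,-0.3,0,0,0],[0,0,-0.15,0,0,0],[0,0,0,0,0,0],[0,0,0,0,0,0],[0,0,0,0,0,0]]]'

```text
t: 18.47
tool_pos: [0.5626, 0.0061, 0.007]
orientation: [2.096, 2.34, 0.0]
force: [-0.4, -0.3, 0.5]
opening: 0.0931
gripper_force: 0.0
```

Emit:
arm_command --deltas '[[[0,0,0,0,0,0],[0,0,0,0,0,0],[0,0,0,0,0,0],[0,0,0,0,0,0],[0,0,0,0,0,0],[0,0,0,0,0,0],[0,0,0,0,0,0],[0,0,0,0,0,0],[0,0,0,0,0,0],[0,0,0,0,0,0],[0,0,0,0,0,0],[0,0,0,0,0,0]]]' --gripper -1 --squeeze 25

```text
t: 19.47
tool_pos: [0.5625, 0.0061, 0.0069]
orientation: [-2.096, -2.34, 0.0]
force: [-0.7, -0.9, 0.7]
opening: 0.0278
gripper_force: 25.0
```

Emit:
arm_command --deltas '[[[0,0,0,0,0,0],[0,0,0,0,0,0],[0,0,0,0,0,0],[0,0,0,0,0,0]]]'

```text
t: 19.8
tool_pos: [0.5625, 0.0061, 0.0069]
orientation: [-2.096, -2.34, 0.0]
force: [0.4, -1.1, 1.0]
opening: 0.0279
gripper_force: 25.0
```

Emit:
arm_command --deltas '[[[0,0,0.4,0,0,0],[0,0,1,0,0,0],[0,0,2,0,0,0],[0,0,2.5,0,0,0],[0,0,2.5,0,0,0],[0,0.5,1,0,0,0],[-0.2,1.5,0,0,0,3],[-0.4,2,0,0,0,6],[-0.5,2,0,0,0,7],[-0.5,2,0,0,0,7],[-0.5,2,0,0,0,7],[-0.5,2,0,0,0,7]]]'

```text
t: 20.8
tool_pos: [0.536, 0.1273, 0.1009]
orientation: [-1.236, -2.888, -0.0]
force: [-0.1, -0.3, -0.9]
opening: 0.0276
gripper_force: 25.0
```

Emit:
arm_command --deltas '[[[-0.5,2,0,0,0,7],[-0.5,2,0,0,0,7],[-0.5,2,0,0,0,7],[-0.5,2,0,0,0,7],[-0.5,2,0,0,0,7],[-0.5,2,0,0,0,7],[-0.5,2,0,0,0,7],[-0.5,1,0,0,0,7],[0,0,0,0,0,6],[0,0,0,0,0,0],[0,0,0,0,0,0],[0,0,0,0,0,0]]]'

```text
t: 21.8
tool_pos: [0.4965, 0.2759, 0.1008]
orientation: [0.413, -3.114, 0.0]
force: [-0.1, -0.3, -0.2]
opening: 0.0275
gripper_force: 25.0
```

Run:
```python
from h import *
s=monitor.read_state(); c=cam("wrist"); im=eyes.read_camera("wrist"); cv2.imwrite("pics/w5.png",im); np.savez("w5.npz",R=c[1],t=c[2])
o=s["orientation"]; a=np.degrees(np.arctan2(o[1],o[0])); print(s["tool_pos"],o,"closing",(2*a-90)%180)
```

```text
[0.49651935 0.27591133 0.10080634] [ 4.12673542e-01 -3.11423574e+00  1.05667320e-04] closing 105.09680061217077
```

View pics/w5.png

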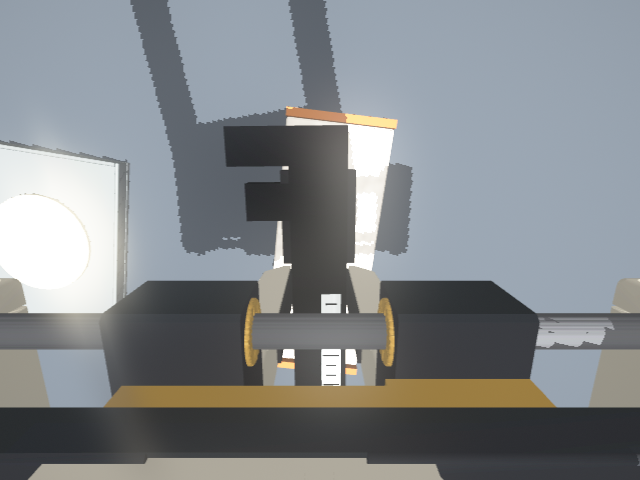

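The caliper is held level. The rest's far strip runs from (286,108) to (397,121), so it is turned about 7° from the beam.

Run:
```python
from h import *
d=np.load("w5.npz"); c=(cam("wrist")[0],d["R"],d["t"])
w=ray("wrist",[(286,107),(397,121),(279,370),(356,374)],.016,c)*1000; print(w.round(1).tolist(), w.mean(0))
a=lambda v:np.degrees(np.arctan2(v[1],v[0]))
print(a(w[0]-w[2]),a(w[1]-w[3]),a(w[0]-w[1]))
print("jaw end z?",[ (ray("wrist",[(224,127),(348,126)],z,c)*1000).round(1).tolist() for z in(.109,)])
```

```text
[[407.5, 227.9], [395.8, 307.3], [617.6, 273.3], [603.9, 339.0]] [506.19620465 286.89031856]
-167.80282732075392 -171.3347813257916 -81.58293498464498
jaw end z? [[[432.8, 214.2], [417.6, 268.6]]]
```

Emit:
arm_command --deltas '[[[0.3,0.3,0,0,0,-3.5],[0,0.3,-1,0,0,-3.2],[0,0,-2,0,0,0],[0,0,-2,0,0,0],[0,0,-1.5,0,0,0],[0,0,-1,0,0,0],[0,0,-0.5,0,0,0],[0,0,-0.2,0,0,0],[0,0,0,0,0,0],[0,0,0,0,0,0],[0,0,0,0,0,0]]]'

```text
t: 22.77
tool_pos: [0.5005, 0.2824, 0.0201]
orientation: [-0.235, 3.131, 0.001]
force: [0.1, 0.3, -1.9]
opening: 0.0273
gripper_force: 25.0
```

Run:
```python
from h import *
s=monitor.read_state(); o=s["orientation"]; a=np.degrees(np.arctan2(o[1],o[0])); print(s["tool_pos"],"closing",(2*a-90)%180)
```

```text
[0.50048871 0.28244789 0.02012703] closing 98.60180878656234
```

Emit:
arm_command --deltas '[[[-0.1,0,-0.3,0,0,0],[0,0,-0.2,0,0,0],[0,0,-0.1,0,0,0],[0,0,0,0,0,0],[0,0,0,0,0,0]]]'

```text
t: 23.18
tool_pos: [0.4985, 0.2821, 0.0129]
orientation: [0.236, -3.133, 0.0]
force: [-0.8, 0.3, 0.7]
opening: 0.0277
gripper_force: 25.0
```

Emit:
arm_command --deltas '[[[0,0,-0.05,0,0,0],[0,0,0,0,0,0],[0,0,0,0,0,0]]]'

```text
t: 23.43
tool_pos: [0.4985, 0.2821, 0.0128]
orientation: [0.236, -3.133, 0.0]
force: [-2.9, -1.8, 5.8]
opening: 0.0276
gripper_force: 25.0
```

Emit:
arm_command --deltas '[[[0,0,0.05,0,0,0],[0,0,0,0,0,0]]]'

```text
t: 23.6
tool_pos: [0.4987, 0.2821, 0.0129]
orientation: [-0.236, 3.132, 0.0]
force: [0.3, -0.8, 1.3]
opening: 0.0272
gripper_force: 25.0
```

Emit:
arm_command --deltas '[[[0,0,0,0,0,0],[0,0,0,0,0,0],[0,0,0,0,0,0],[0,0,0,0,0,0],[0,0,0,0,0,0],[0,0,1,0,0,0],[0,0,2,0,0,0],[0,0,4,0,0,0],[0,0,4,0,0,0],[0,0,3,0,0,0],[0,0,0,0,0,0],[0,0,0,0,0,0]]]' --gripper 1

```text
t: 24.6
tool_pos: [0.5005, 0.283, 0.1568]
orientation: [-0.236, 3.127, 0.003]
force: [1.1, -0.6, -1.7]
opening: 0.0929
gripper_force: 0.0
```

Run:
```python
from h import *
s=monitor.read_state(); c=cam("wrist"); im=eyes.read_camera("wrist"); np.savez("w6.npz",R=c[1],t=c[2]); cv2.imwrite("pics/w6.png",im)
print(s["tool_pos"])
```

```text
[0.5004771  0.28298467 0.15676386]
```

View pics/w6.png

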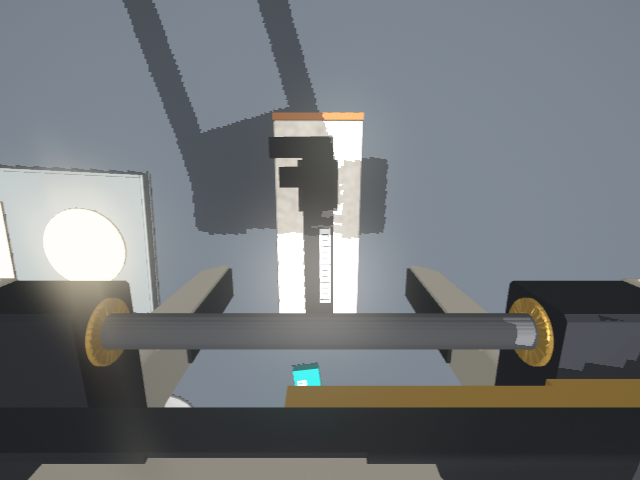

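The caliper lies along the middle of the rest. Beam and slab are both centred near column 318, and the jaw end (row 136) is clear of the strip (row 121).

Emit:
arm_command --deltas '[[[0,-2,0,0,0,-4],[0.4,-3.5,0,0,0,-6],[0.4,-4,0,0,0,-7],[0.4,-4,0,0,0,-7],[0.4,-4,0,0,0,-7],[0.4,-4,0,0,0,-7],[0.4,-4,0,0,0,-7],[0.4,-4,0,0,0,-7],[0.4,-4,0,0,0,-7],[0.4,-4,0,0,0,-7],[0.4,-4,0,0,0,-7],[0.4,-4,0,0,0,-7]]]'

```text
t: 25.65
tool_pos: [0.541, -0.1744, 0.1508]
orientation: [-1.839, -2.543, 0.001]
force: [0.6, 0.4, 1.4]
opening: 0.093
gripper_force: 0.0
```

Emit:
arm_command --deltas '[[[0.4,-4,0,0,0,-0.6],[0.4,-4,0,0,0,0],[0.2,-3,-1,0,0,0],[0,-1.3,-2,0,0,0],[0,0,-3,0,0,0],[0,0,0,0,0,0],[0,0,0,0,0,0],[0,0,0,0,0,0]]]'

```text
t: 26.32
tool_pos: [0.5522, -0.2951, 0.0928]
orientation: [-1.844, -2.541, -0.0]
force: [-0.4, 0.6, 1.2]
opening: 0.0933
gripper_force: 0.0
```

Run:
```python
from h import *
s=monitor.read_state(); c=cam("wrist"); im=eyes.read_camera("wrist"); np.savez("w7.npz",R=c[1],t=c[2]); cv2.imwrite("pics/w7.png",im)
o=s["orientation"]; a=np.degrees(np.arctan2(o[1],o[0])); print(s["tool_pos"],"closing",(2*a-90)%180)
print(proj("wrist",[[.554,-.295,.031],[.445,-.295,.061]],c).round(0))
```

```text
[ 0.55223757 -0.29510874  0.09280544] closing 18.05234828417747
[[320. 251.]
 [149. 211.]]
```

View pics/w7.png

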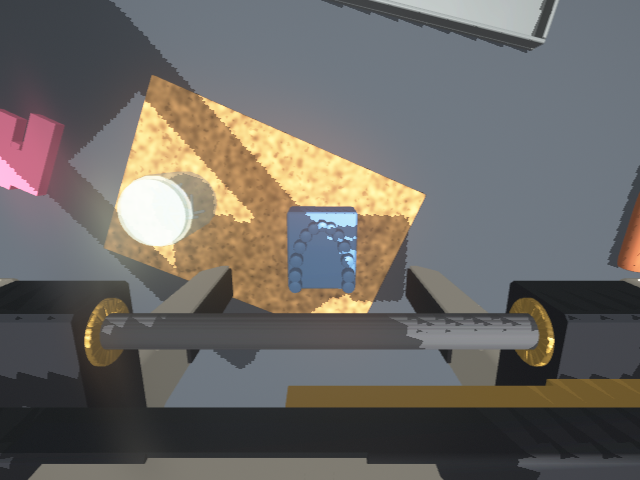

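The model is at columns 288–357 and rows 207–289 and sits square to the fingers. The jar stands upright at (155,211).

Run:
```python
from h import *
d=np.load("w7.npz"); c=(cam("wrist")[0],d["R"],d["t"])
im=cv2.imread("pics/w7.png");H,S,V=hs(im); m=(H>95)&(H<125)&(S>70)&box(280,365,195,300)
m=m.astype(np.uint8); cols=np.where(m[235:260].sum(0)>15)[0]; print("cols",cols.min(),cols.max())
for q in(300,320,345): r=np.where(m[:,q])[0]; print(q,r.min(),r.max())
a=np.radians(108.05); ex=np.array([np.cos(a),np.sin(a)]); ey=np.array([-ex[1],ex[0]])
for z in(.003,.031): print(z,proj("wrist",[[*(np.array([.554,-.295])+sx*.029*ex+sy*.025*ey),z] for sx in(1,-1) for sy in(1,-1)],c).round(0).tolist())
```

```text
cols 288 355
300 221 289
320 212 287
345 212 291
0.003 [[288.0, 205.0], [352.0, 205.0], [290.0, 275.0], [351.0, 275.0]]
0.031 [[285.0, 211.0], [356.0, 211.0], [286.0, 288.0], [354.0, 288.0]]
```

Emit:
arm_command --deltas '[[[0.2,0,-2,0,0,0],[0,0,-2,0,0,0],[0,0,-2,0,0,0],[0,0,-1.2,0,0,0],[0,0,-0.7,0,0,0],[0,0,-0.3,0,0,0],[0,0,0,0,0,0],[0,0,0,0,0,0],[0,0,0,0,0,0],[0,0,0,0,0,0]]]'

```text
t: 27.2
tool_pos: [0.5553, -0.2965, 0.0122]
orientation: [1.845, 2.54, 0.0]
force: [0.4, -0.7, -0.3]
opening: 0.0927
gripper_force: 0.0
```

Emit:
arm_command --deltas '[[[0,0,0,0,0,0],[0,0,0,0,0,0],[0,0,0,0,0,0],[0,0,0,0,0,0],[0,0,0,0,0,0],[0,0,0,0,0,0],[0,0,0,0,0,0],[0,0,0,0,0,0],[0,0,0,0,0,0],[0,0,0,0,0,0]]]' --gripper -1 --squeeze 20

```text
t: 28.03
tool_pos: [0.5545, -0.2959, 0.0108]
orientation: [-1.846, -2.542, 0.0]
force: [0.7, -0.2, -0.6]
opening: 0.0498
gripper_force: 20.0
```

Emit:
arm_command --deltas '[[[0,0,0.5,0,0,0],[0,0,1.5,0,0,0],[0,0,2.5,0,0,0],[0,0,2.5,0,0,0],[0,1,1,0,0,0],[0.2,2.5,0,0,0,0],[0.3,3.5,0,0,0,-3],[0.3,3.5,0,0,0,-3],[0.3,3.5,0,0,0,-3],[0.2,3.5,0,0,0,-2.6],[0.2,3,0,0,0,0],[0,2,0,0,0,0]]]'

```text
t: 29.03
tool_pos: [0.569, -0.0671, 0.0903]
orientation: [-2.091, -2.343, -0.001]
force: [0.1, -0.4, -2.3]
opening: 0.05
gripper_force: 20.0
```

Emit:
arm_command --deltas '[[[0,1.1,-1,0,0,0],[0,0,-2,0,0,0],[0,0,-2,0,0,0],[0,0,-1,0,0,0],[0,0,0,0,0,0],[0,0,0,0,0,0],[0,0,0,0,0,0]]]'

```text
t: 29.62
tool_pos: [0.5702, -0.0604, 0.0317]
orientation: [2.094, 2.341, 0.001]
force: [0.7, 0.2, -1.0]
opening: 0.0501
gripper_force: 20.0
```

Run:
```python
from h import *
s=monitor.read_state(); o=s["orientation"]; a=np.degrees(np.arctan2(o[1],o[0])); print(s["tool_pos"],"closing",(2*a-90)%180)
```

```text
[ 0.57015857 -0.0604063   0.03166187] closing 6.382120842195462
```

Emit:
arm_command --deltas '[[[-0.05,0.1,-0.6,0,0,0],[0,0,-0.4,0,0,0],[0,0,-0.2,0,0,0],[0,0,-0.1,0,0,0],[0,0,-0.1,0,0,0],[0,0,0,0,0,0],[0,0,0,0,0,0]]]'

```text
t: 30.2
tool_pos: [0.5691, -0.0589, 0.0169]
orientation: [2.094, 2.342, 0.0]
force: [-0.2, 0.0, -1.8]
opening: 0.0498
gripper_force: 20.0
```

Run:
```python
from h import *
c=cam("wrist"); im=eyes.read_camera("wrist"); cv2.imwrite("pics/w8.png",im); np.savez("w8.npz",R=c[1],t=c[2]); print(monitor.read_state()["tool_pos"])
H,S,V=hs(im); bl=(H>95)&(H<125)&(S>70)&box(270,370,190,310); bl=bl.astype(np.uint8)
cols=np.where(bl[240:260].sum(0)>10)[0]; print(cols.min(),cols.max())
print(V[225,230:420:4].tolist()); print(S[225,230:420:4].tolist())
a=np.radians(96.4); ex=np.array([np.cos(a),np.sin(a)]); ey=np.array([-ex[1],ex[0]])
print(proj("wrist",[[*(np.array([.5695,-.0592])+sx*.04*ex+sy*.04*ey),.006] for sx in(1,-1) for sy in(1,-1)],c).round(0).tolist())
cv2.imwrite("pics/c4.png",cv2.resize(im[150:320,200:440],None,fx=3,fy=3,interpolation=cv2.INTER_CUBIC))
```

```text
[ 0.56919393 -0.0589387   0.01704038]
271 369
[79, 80, 81, 81, 110, 125, 125, 125, 126, 126, 126, 126, 126, 227, 228, 228, 229, 229, 179, 127, 127, 230, 231, 231, 232, 232, 232, 232, 127, 232, 232, 233, 233, 233, 233, 233, 233, 233, 233, 233, 232, 144, 143, 142, 142, 141, 140, 140]
[6, 10, 9, 9, 25, 33, 33, 33, 32, 32, 32, 32, 30, 27, 28, 26, 27, 27, 31, 30, 30, 25, 25, 24, 25, 24, 24, 24, 30, 24, 23, 23, 23, 23, 23, 23, 25, 24, 25, 25, 25, 9, 7, 7, 9, 9, 7, 9]
[[244.0, 205.0], [393.0, 206.0], [251.0, 339.0], [385.0, 339.0]]
```

View pics/c4.png

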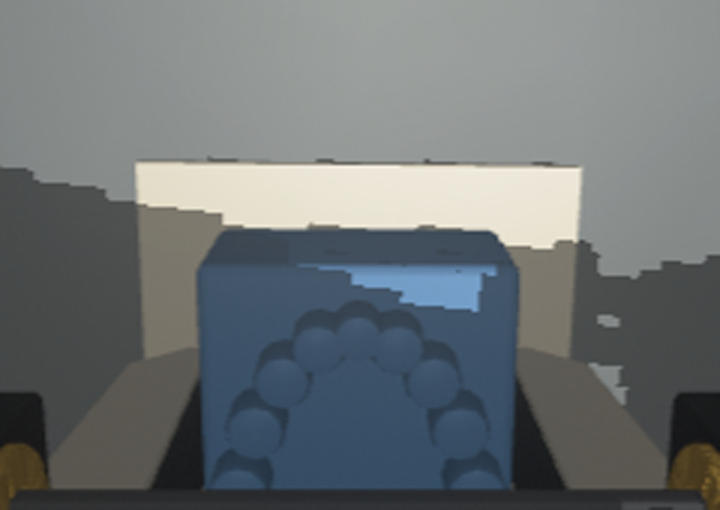

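The model hangs over the middle of the square pad. The pad edge runs (137,160)–(581,166) in the crop, and the model's lower front edge spans 222–497 at row 230.

Run:
```python
from h import *
d=np.load("w8.npz"); c=(cam("wrist")[0],d["R"],d["t"]); f=lambda p:np.array(p,float)/3+[200,150]
a=np.radians(96.4); ex=np.array([np.cos(a),np.sin(a)]); ey=np.array([-ex[1],ex[0]]); tc=np.array([569.2,-58.9])
for n,p,z in(("pad",[(137,161),(581,166)],.006),("bottom",[(222,230),(497,232)],.0092),("topedge",[(200,266),(518,266)],.0372)):
    w=ray("wrist",f(p),z,c)*1000-tc; print(n,"along long",(w@ex).round(1),"lat",(w@ey).round(1))
```

```text
pad along long [40.6 39.9] lat [ 39.  -40.8]
bottom along long [28.7 28.4] lat [ 23.6 -25.7]
topedge along long [29.1 29.2] lat [ 23.3 -25. ]
```

Emit:
arm_command --deltas '[[[0,0,-0.1,0,0,0],[0,0,-0.1,0,0,0],[0,0,-0.05,0,0,0],[0,0,0,0,0,0],[0,0,0,0,0,0]]]'

```text
t: 30.67
tool_pos: [0.569, -0.0589, 0.0143]
orientation: [-2.093, -2.342, 0.0]
force: [-0.5, -0.4, -2.2]
opening: 0.0496
gripper_force: 20.0
```

Emit:
arm_command --deltas '[[[0,0,-0.05,0,0,0],[0,0,0,0,0,0],[0,0,0,0,0,0]]]'

```text
t: 30.92
tool_pos: [0.5691, -0.0589, 0.0139]
orientation: [-2.094, -2.342, 0.0]
force: [0.2, 0.2, -2.3]
opening: 0.0499
gripper_force: 20.0
```

Emit:
arm_command --deltas '[[[0,0,-0.05,0,0,0],[0,0,0,0,0,0],[0,0,0,0,0,0]]]'

```text
t: 31.17
tool_pos: [0.5691, -0.0589, 0.0138]
orientation: [2.093, 2.342, 0.0]
force: [-3.1, 0.0, 3.0]
opening: 0.0499
gripper_force: 20.0
```

Emit:
arm_command --deltas '[[[0,0,0.03,0,0,0],[0,0,0,0,0,0],[0,0,0,0,0,0],[0,0,0,0,0,0],[0,0,0,0,0,0],[0,0,1,0,0,0],[0,0,2,0,0,0],[0,0,4,0,0,0],[0,-1,4,0,0,0],[-1,-3,2.5,0,0,0],[-1.5,-4,0,0,0,0],[-2,-4,0,0,0,0]]]' --gripper 1

```text
t: 32.17
tool_pos: [0.5278, -0.1768, 0.153]
orientation: [2.086, 2.34, 0.003]
force: [0.0, -1.2, -0.5]
opening: 0.0932
gripper_force: 0.0
```

Emit:
arm_command --deltas '[[[-2,-4,0,0,0,0],[-2,-3.5,0,0,0,0],[-2,-2.5,0,0,0,0],[-1.5,-1.3,-1,0,0,0],[-0.4,-0.3,-2,0,0,0],[0,0,-1.5,0,0,0],[0,0,0,0,0,0],[0,0,0,0,0,0],[0,0,0,0,0,0]]]'

```text
t: 32.92
tool_pos: [0.4488, -0.2886, 0.105]
orientation: [2.092, 2.342, 0.0]
force: [0.6, 0.5, 0.1]
opening: 0.0928
gripper_force: 0.0
```

Run:
```python
from h import *
s=monitor.read_state(); c=cam("wrist"); im=eyes.read_camera("wrist"); cv2.imwrite("pics/w9.png",im); np.savez("w9.npz",R=c[1],t=c[2]); print(s["tool_pos"])
print(proj("wrist",[[.445,-.295,.061],[.445,-.295,.055]],c).round(1))
H,S,V=hs(im); m=((S<60)&(V>150)&box(260,380,180,312)).astype(np.uint8)
k,l,st,ce=cv2.connectedComponentsWithStats(m); i=1+st[1:,4].argmax(); print(st[i],ce[i])
for dx in(-.0205,.0205): print(proj("wrist",[[.445+dx,-.295,.061],[.445,-.295+dx,.061]],c).round(0).tolist())
cv2.imwrite("pics/c5.png",cv2.resize(im[150:320,200:440],None,fx=3,fy=3,interpolation=cv2.INTER_CUBIC))
```

```text
[ 0.44884795 -0.28863363  0.10504217]
[[311.  265.9]
 [311.2 263.1]]
[ 280  225   66   71 3380] [312.74763314 262.78372781]
[[281.0, 263.0], [308.0, 294.0]]
[[341.0, 269.0], [314.0, 236.0]]
```

View pics/c5.png

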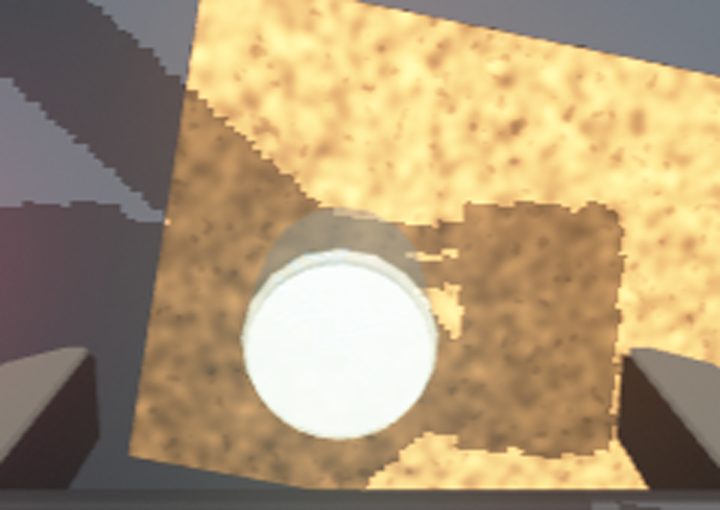

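The jar's lid disc is centred at crop (341,351), within 2 mm of where I set it down, and it is upright.

Emit:
arm_command --deltas '[[[-0.2,-0.4,-1,0,0,0],[-0.1,-0.3,-2,0,0,0],[0,0,-2,0,0,0],[0,0,-2,0,0,0],[0,0,-1.2,0,0,0],[0,0,-0.7,0,0,0],[0,0,-0.4,0,0,0],[0,0,0,0,0,0],[0,0,0,0,0,0],[0,0,0,0,0,0]]]'

```text
t: 33.8
tool_pos: [0.446, -0.2961, 0.0119]
orientation: [2.092, 2.341, 0.0]
force: [0.5, -0.1, 0.3]
opening: 0.0931
gripper_force: 0.0
```

Emit:
arm_command --deltas '[[[0,0,0,0,0,0],[0,0,0,0,0,0],[0,0,0,0,0,0],[0,0,0,0,0,0],[0,0,0,0,0,0],[0,0,0,0,0,0],[0,0,0,0,0,0],[0,0,0,0,0,0],[0,0,0,0,0,0],[0,0,0,0,0,0],[0,0,0,0,0,0]]]' --gripper -1 --squeeze 15

```text
t: 34.72
tool_pos: [0.4451, -0.2954, 0.0107]
orientation: [-2.094, -2.342, -0.0]
force: [0.0, -0.1, -0.2]
opening: 0.0458
gripper_force: 15.0
```

Emit:
arm_command --deltas '[[[0,0,0.5,0,0,0],[0,0,1.2,0,0,0],[0,0,2,0,0,0],[0,0,2.5,0,0,0],[0,0,2,0,0,0],[0,0.5,1.3,0,0,0],[0.3,1.5,0.5,0,0,0],[0.8,2.5,0,0,0,0],[1,3,0,0,0,0],[1,3,0,0,0,0],[1,3,0,0,0,0],[1,3,0,0,0,0]]]'

```text
t: 35.72
tool_pos: [0.4962, -0.1288, 0.1111]
orientation: [2.094, 2.342, 0.0]
force: [0.0, 0.0, -1.4]
opening: 0.0461
gripper_force: 15.0
```

Emit:
arm_command --deltas '[[[1,3,0,0,0,0],[1,3,0,0,0,0],[1,3,0,0,0,0],[1,3,0,0,0,0],[1,3,0,0,0,0],[0.8,2,0,0,0,0],[0.5,1,0,0,0,0],[0.2,0.5,0,0,0,0],[0,0,0,0,0,0],[0,0,0,0,0,0]]]'

```text
t: 36.55
tool_pos: [0.5608, 0.0537, 0.1106]
orientation: [-2.094, -2.342, 0.001]
force: [0.3, -0.4, -1.2]
opening: 0.0457
gripper_force: 15.0
```

Emit:
arm_command --deltas '[[[0,0.2,-1,0,0,0],[0,0,-2,0,0,0],[0,0,-2,0,0,0],[0,0,-2,0,0,0],[0,0,-1.2,0,0,0],[0,0,-0.6,0,0,0],[0,0,-0.3,0,0,0],[0,0,-0.1,0,0,0],[0,0,0,0,0,0],[0,0,0,0,0,0],[0,0,0,0,0,0]]]'

```text
t: 37.47
tool_pos: [0.5621, 0.0566, 0.0199]
orientation: [2.093, 2.341, 0.002]
force: [0.2, 0.8, -1.5]
opening: 0.0459
gripper_force: 15.0
```

Run:
```python
from h import *
s=monitor.read_state(); c=cam("wrist"); im=eyes.read_camera("wrist"); cv2.imwrite("pics/w10.png",im); np.savez("w10.npz",R=c[1],t=c[2]); print(s["tool_pos"])
th=np.linspace(0,np.pi,7); print(proj("wrist",[[.561+.04*np.cos(t),.057+.04*np.sin(t),.006] for t in th],c).round(0).tolist())
cv2.imwrite("pics/c6.png",cv2.resize(im[150:320,200:440],None,fx=3,fy=3,interpolation=cv2.INTER_CUBIC))
```

```text
[0.5621279  0.05655382 0.01986153]
[[384.0, 280.0], [381.0, 246.0], [359.0, 217.0], [324.0, 204.0], [287.0, 209.0], [258.0, 232.0], [246.0, 265.0]]
```

View pics/c6.png

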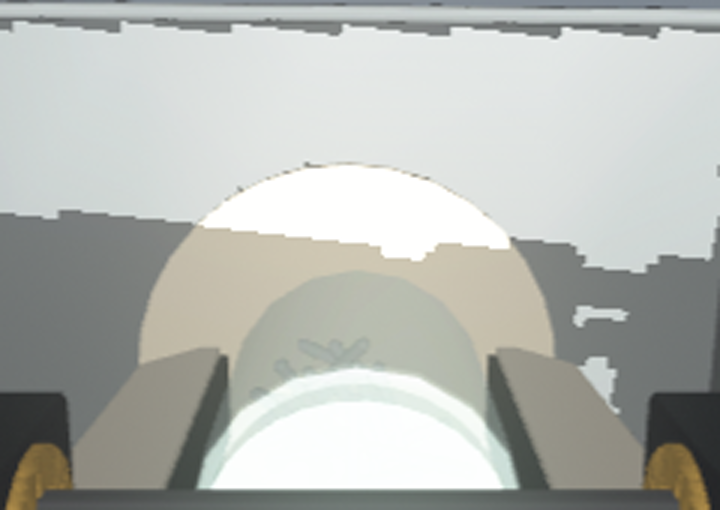

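The held jar hangs over the round pad. The pad arc runs through crop (139,350), (347,163) and (555,345), and the jar's base arc tops at (358,270).

Run:
```python
from h import *
from scipy.optimize import least_squares
d=np.load("w10.npz"); c=(cam("wrist")[0],d["R"],d["t"]); f=lambda p:np.array(p,float)/3+[200,150]
for n,p,z,r in(("pad",[(347,163),(139,350),(555,345),(195,225),(512,240),(240,187),(460,195)],.006,40),("jar",[(358,270),(237,365),(481,355),(275,304),(435,298)],.0122,23)):
    w=ray("wrist",f(p),z,c)*1000
    q=least_squares(lambda v:np.hypot(*(w-v).T)-r,w.mean(0)-[0,20]); print(n,q.x.round(1),q.fun.round(1))
```

```text
pad [560.9  56.5] [-0.1 -0.1  0.1 -0.1 -0.   0.4 -0.1]
jar [563.5  54.9] [ 0.2  0.3  0.5 -0.1 -0.4]
```

Emit:
arm_command --deltas '[[[-0.15,0.1,-0.1,0,0,0],[-0.1,0.05,-0.1,0,0,0],[0,0,0,0,0,0],[0,0,0,0,0,0],[0,0,0,0,0,0]]]'

```text
t: 37.93
tool_pos: [0.5586, 0.0581, 0.0166]
orientation: [-2.093, -2.342, 0.0]
force: [0.8, 0.0, -1.5]
opening: 0.0458
gripper_force: 15.0
```

Run:
```python
from h import *
s=monitor.read_state(); c=cam("wrist"); im=eyes.read_camera("wrist"); cv2.imwrite("pics/w11.png",im); np.savez("w11.npz",R=c[1],t=c[2]); print(s["tool_pos"])
cv2.imwrite("pics/c7.png",cv2.resize(im[190:320,230:400],None,fx=4,fy=4,interpolation=cv2.INTER_CUBIC))
```

```text
[0.55857722 0.05806946 0.01663851]
```

View pics/c7.png

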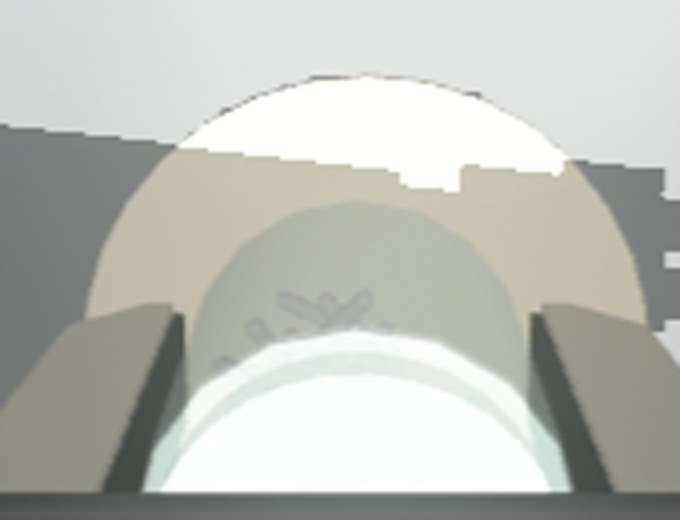

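The jar is now close to centred. The pad's sides are at columns 87 and 647, and the jar base runs from about 191 to 527.

Run:
```python
from h import *
from scipy.optimize import least_squares
d=np.load("w11.npz"); c=(cam("wrist")[0],d["R"],d["t"]); f=lambda p:np.array(p,float)/4+[230,190]
for n,p,z,r in(("pad",[(367,74),(87,318),(647,320),(177,148),(566,160)],.006,40),("jar",[(360,201),(192,320),(527,320),(241,240),(477,240)],.009,23)):
    w=ray("wrist",f(p),z,c)*1000
    q=least_squares(lambda v:np.hypot(*(w-v).T)-r,w.mean(0)-[0,20]); print(n,q.x.round(1),q.fun.round(1))
print(monitor.read_state()["tool_pos"])
```

```text
pad [561.  56.] [ 0.5 -0.2  0.  -0.2 -0.4]
jar [559.9  57.2] [-0.7  0.8  0.9  0.3  0.2]
[0.55865844 0.0580763  0.0166821 ]
```

Small correction (+1.0, −0.8 mm), then touch down.

Emit:
arm_command --deltas '[[[0.1,-0.08,-0.1,0,0,0],[0,0,-0.1,0,0,0],[0,0,0,0,0,0],[0,0,0,0,0,0],[0,0,0,0,0,0]]]'

```text
t: 38.4
tool_pos: [0.5596, 0.0572, 0.0146]
orientation: [-2.094, -2.342, 0.0]
force: [0.5, 0.1, -1.6]
opening: 0.0458
gripper_force: 15.0
```

Emit:
arm_command --deltas '[[[0,0,-0.05,0,0,0],[0,0,0,0,0,0],[0,0,0,0,0,0]]]'

```text
t: 38.65
tool_pos: [0.5596, 0.0572, 0.0141]
orientation: [-2.094, -2.342, 0.0]
force: [1.1, 0.4, -1.1]
opening: 0.0455
gripper_force: 15.0
```

Emit:
arm_command --deltas '[[[0,0,-0.05,0,0,0],[0,0,0,0,0,0],[0,0,0,0,0,0]]]'

```text
t: 38.9
tool_pos: [0.5597, 0.0572, 0.0137]
orientation: [2.094, 2.342, 0.0]
force: [0.2, 0.4, -0.8]
opening: 0.0459
gripper_force: 15.0
```

Emit:
arm_command --deltas '[[[0,0,-0.03,0,0,0],[0,0,0,0,0,0],[0,0,0,0,0,0]]]'

```text
t: 39.15
tool_pos: [0.5597, 0.0572, 0.0136]
orientation: [-2.094, -2.342, -0.0]
force: [-2.1, 0.6, 3.0]
opening: 0.0459
gripper_force: 15.0
```

Emit:
arm_command --deltas '[[[0,0,0,0,0,0],[0,0,0,0,0,0],[0,0,0,0,0,0],[0,0,0,0,0,0],[0,0,0,0,0,0],[0,0,1,0,0,0],[0,0,2,0,0,0],[0,0,4,0,0,0],[0,0,4,0,0,0],[0,0,4,0,0,0],[-3,0,2,0,0,0],[-3,0,0,0,0,0]]]' --gripper 1

```text
t: 40.15
tool_pos: [0.5032, 0.0572, 0.1909]
orientation: [2.088, 2.336, 0.012]
force: [0.7, -1.2, 1.1]
opening: 0.0934
gripper_force: 0.0
```

Emit:
arm_command --deltas '[[[-4,0,0,0,0,0],[-4,0,0,0,0,0],[-3,0,0,0,0,0],[-1,0,0,0,0,0],[0,0,0,0,0,0],[0,0,0,0,0,0],[0,0,0,0,0,0]]]'

```text
t: 40.73
tool_pos: [0.3806, 0.0572, 0.1841]
orientation: [2.093, 2.341, 0.002]
force: [0.5, -0.6, -0.0]
opening: 0.0932
gripper_force: 0.0
```

Run:
```python
from h import *
im=eyes.read_camera("top"); sc=eyes.read_camera("scene"); cv2.imwrite("pics/top9.png",im)
a=cv2.resize(im[80:300,150:450],(600,440),interpolation=2); b=cv2.resize(sc[200:380,180:500],(284,160))
cv2.imwrite("pics/f.png",np.vstack([a,cv2.copyMakeBorder(b,0,0,0,316,0)]))
s=monitor.read_state(); print(s["t"],s["tool_pos"],np.abs(s["dq"]).max())
```

```text
40.8333 [0.38043672 0.05718561 0.18365551] 0.008378915835239671
```

View pics/f.png

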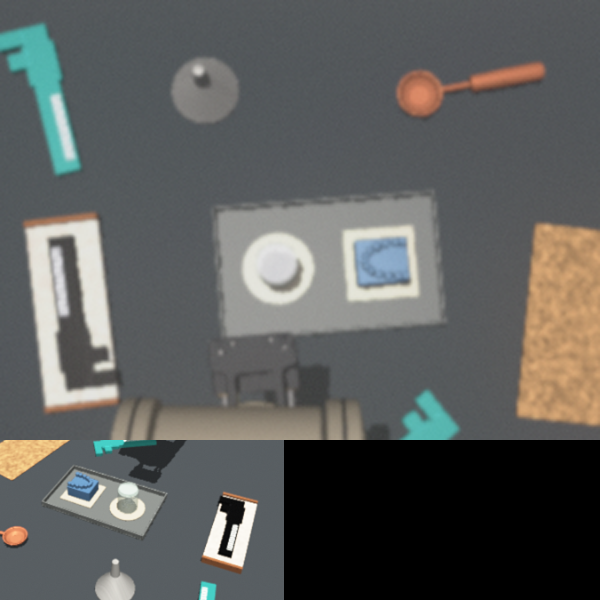

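The model and jar are centred on their pads and the caliper lies along the middle of the white rest. The funnel and spoon are untouched, and the arm is clear of everything.

```bash
python3 -c "
from plant import ticket
print(ticket.close_job())"
```

```text
the job is handed in; nothing more can be done
None
```

The job is done and handed in at about 41 s: the caliper lies along the middle of its white rest, the model and jar are back centred on their pads, and the funnel and spoon were left alone.

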